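# Load a bracket under a spring flap

### The job

With one fingertip press down the long yellow paddle beside the loading chute so that its spring flap opens, and keep it held open while the other fingertip pushes the metal bracket along the lane, lug first, under the flap until it is fully home against the back stop. Then back off and let the flap spring shut behind the lug. Only push the bracket, never lift it out of the lane, and leave the jar, the tub and the grinding disc where they are.

Things in the scene. Friction and masses are not known exactly. Their poses are not given: they have to be found in the camera images.
- chute: Blue loading chute fixed to the bench, base 250 x 87 x 12 mm (x -150 to 100). Origin on the bench under the lane's centre line; x along the lane in the pushing direction, y to the paddle side, z up. Lane 53 mm wide (y -26.5 to 26.5), open above, floor at z = 12 mm, between 4 mm guide walls (x -145 to 50, tops z = 24) that keep the bracket straight. The flap hangs across the lane at x = 50.
- back_stop (a point): Point on the lane floor at the foot of the back stop's face, chute x = 94 mm, y = 0, z = 12. The stop's top is 46 mm above the bench. When the bracket is fully home its front end touches the stop: bracket origin at chute x = 54, rear face at x = 14, lug 12 mm behind the flap.
- bracket: Loose grey metal bracket, about 0.3 kg, lying in the lane before the flap: flat foot 80 x 50 mm, 13 mm thick, with an upright lug 30 x 30 mm at the front end (x 10 to 40), top 32 mm above the underside. Origin at the centre of the foot's underside; x points to the lug end. The foot's rear face (x = -40) is the face to push. The foot fits under the shut flap with 5 mm to spare; the lug does not.
- flap (a joint): Flap angle (rad): 0 shut, 0.8 at its stop. Turns about a rod along the lane at chute y = 44.5, z = 16 mm. Yellow lip across the lane, pale see-through top over the pocket behind it (48 mm above the bench when shut). Shut, the lip's lower edge is 30 mm above the bench. Pressing the paddle swings it up, towards the paddle side; the lug passes from about 0.55 rad. A spring shuts it on release.
- paddle_root (a point): Long yellow paddle with black rubber face, fixed to the flap, left (+y) of the lane: plate 190 x 62 x 3 mm (chute x -145 to 45). This point is on the rod at chute x = 0. At flap 0 it slopes up and outwards at 0.7 rad, from chute y = 45 to 92 mm, outer edge 57 mm above the bench. At flap 0.7 it is level, y 45 to 107, face 17.5 mm above the bench.
- press_point (a point): Point on the paddle's face, 28 mm out from the rod along the face, at chute x = -50 mm (any x along the paddle serves). Pressing down here takes about 3 to 8 N. Two fingertips at one height, 15 to 20 mm above the bench, one in the lane (chute y about 0), the other here (y about 72), hold the flap open and push the foot; the fingertip slides along the paddle.
- jar: Glass jar with a steel cap, 66 mm across, 75 mm tall; origin under its centre. Bystander.
- tub: Yellow plastic tub, 74 mm across, 60 mm tall; origin under its centre. Bystander.
- disc: Red grinding disc lying flat, 100 mm across, 8 mm thick; origin under its centre. Bystander.
Not all that is in view belongs to the job. There is more than one size of the bracket; the job needs the middle-sized.

How it is judged (in metres and radians):
On the way, in this order (a step that is already met when the one before it is completed fails the run):
1. a fingertip on the paddle holds the flap open while the lug is still in front of it (value of joint flap above 0.45 rad and contact force between the fingers and flap above 0.5 N and x of bracket in the frame of chute below 0.012 m), for 0.1 s.
2. with the paddle still held down, the other fingertip pushes the lug under the open flap (value of joint flap above 0.4 rad and contact force between the fingers and flap above 0.5 N and contact force between the fingers and bracket above 0.1 N and x of bracket in the frame of chute above 0.02 m), for 0.05 s.
3. with the flap still held open by the paddle, the bracket is home (value of joint flap above 0.3 rad and contact force between the fingers and flap above 0.3 N and x of bracket in the frame of chute above 0.047 m), for 0.05 s.
At the end, for the whole second after the job is handed in: The bracket lies flat and at rest in the lane, within 7 mm of the back stop, and the flap is shut (within 0.06 rad) behind its lug (x of bracket in the frame of chute between 0.047 and 0.058 m and y of bracket in the frame of chute between -0.006 and 0.006 m and z of bracket in the frame of chute below 0.016 m and value of joint flap below 0.06 rad and angle between the x axis of bracket and the x axis of chute, either way round below 0.12 rad and linear speed of bracket below 0.02 m/s); the robot touches nothing.
It fails at once if the bracket is lifted more than 8 mm off the lane floor or tipped by more than 0.2 rad (z of bracket in the frame of chute above 0.02 m or angle between bracket's own z axis and vertical above 0.2 rad).
It fails at once if the jar, tub or disc is moved by more than 20 mm (distance of any of jar, tub, disc from where it was at the start of the episode above 0.02 m).
It also fails if it takes over 35 s, if anything falls off the work surface, if the arm or the gripper's body presses on something with over 40 N, if the wrist force passes 120 N, or if a joint passes its speed limit or range.

### The arm

A 7-joint arm with a two-finger parallel gripper is mounted at the origin on the work surface. World frame = base frame: x ahead of the robot, y to its left, z up, the work surface at z = 0. Lengths are in mm, angles in rad, forces in N, time in s.
With the tool pointing down it reaches from about 425 to 925 mm from the base axis. Payload 6.8 kg.
Tool frame: the origin (TCP) lies midway between the tips of the shut fingers; the grasp point (between the pads) lies 19 mm behind it (robot.grip_depth is the distance from the TCP to the grasp point, in mm); x points along the fingers, y is the direction in which the jaws open and shut, and the axes are right-handed (so a half turn about x gives the same grasp; the last joint's range is limited). The gripper opens to 88 mm and grips with 3 to 60 N. Pads are 20 mm wide; open, the fingers measure 115 mm over their backs; the gripper's body (75 mm by 178 mm) begins 61 mm behind the grasp point.
Start: joints at [-1.316, 0.477, 0.022, 1.555, -0.011, 1.109, -0.083], TCP at [239.55, 631.081, 222.664] pointing down, gripper open.
Joint ranges: [-2.96, 2.96], [-0.34, 2.1], [-1.41, 1.46], [0.24, 2.44], [-1.37, 4.51], [0.17, 1.92], [-2.96, 2.96]. Speed limits (rad/s): [2.39, 2.39, 3.14, 3.14, 3.14, 3.14, 3.14].

### API

Orientations are given as a rotation vector (axis times angle).
In Python, from workcell import robot, eyes gives the robot as it stands.
- The arm moves only by the tool step_arm, never from a script. Its argument "steps" is one flat list of numbers, 5 for each row, row after row: the shift along the tool's x, y, z in units of 50 mm (1.0 is 50 mm), then the turn about the tool's x in units of 5 degrees (1.0 is 5 degrees), then the opening, from 0 (shut) to 1 (fully open). In form: [tx, ty, tz, twist, grip, tx, ty, tz, twist, grip, ...]. A call has 1 to 8 rows; each row shifts and turns the commanded pose from where the row before left it, along the tool's axes as they then stand; what a row does not reach is not made up. A row lasts 1/8 s, in which the tool goes at most 62.5 mm and 10.7 degrees, less where a joint would pass 70% of its speed; a pose out of reach is approached as far as the arm can. A call is refused whole if a number of a shift passes 1 or a number of a turn 1, either way. A call with a gripper value outside its range is refused whole. The fingers move at their own pace and stop on an object; the grip force is fixed at half the most. Time passes only in rows, so rows that do not move let the fingers close. It gives the time, the measured TCP pose, the force and the opening at its end, in the units of the state.
- robot.get_obs(): the state, without advancing time (a new reading comes with each control period).
- eyes.grab_frame(name): name is "side" or "top"; returns the picture (420x560x3 uint8, blue, green, red); there is no depth.
- eyes.camera_info(name): a dict with "vfov" (degrees; the focal length in pixels is half the picture's height over the tangent of half this angle, whatever the lens; pixels are square), "cx", "cy" (the principal point, pixels), "cam_to_world" (4x4, takes a point from camera to world coordinates). Camera axes: x right, y up, looking along -z (the intrinsics and any distortion apply to the point x, -y, -z); pixel columns grow to the right and rows downward; lengths in mm; the calibration is good to about 2 mm. A picture is of the moment at which its call begins. camera_info takes no time and is no camera call.
- robot.sign_off(): hands the job in, once; it reports no verdict.
Trained networks look in the newest picture that a camera, given by its name, has taken for a name from the list of things; names that differ only in an ending like _2 or _b are one class to them, and where a whole thing is asked for, a point or a joint stands for the part that bears it (a point fixed in the world has none). Each returns a list of dicts, best first, with "confidence" (0 to 1); they miss things now and then, are a little off and sometimes report something else, mostly with a low value. They report only what shows in the picture. A call takes as long as a camera call. They do not tell look-alikes from the thing itself.
- eyes.find_in(camera, target): "extent" ([centre column, centre row, width, height] in pixels, round what is visible of it).
- eyes.outline_of(camera, target): "region" (420x560 bool, what is visible of it) and "extent" ([centre column, centre row, width, height] in pixels, round what is visible of it).
- eyes.place_of(camera, target): "pixel" ([column, row] in pixels: a listed point, or the origin of a listed thing).
The state is a dict: "time_s": time; "joint_pos": joint angles; "joint_vel": joint speeds; "effort": joint torques, N m; "tool_pos": TCP position; "orientation": TCP orientation; "ft_force": force on the tool from outside, world axes, zero at the start; "moment": the same for the moment, N m; "finger_gap": opening from 0.0 (shut) to 1.0 (fully open).
Only numpy, scipy, OpenCV 4.12 (cv2) and the standard library are available. Lean on these libraries where they do the work, as an engineer would, in place of code of your own. Each camera call takes 0.05 s, during which the arm holds its last target.

## Working session

There is one attempt and no reset: what is moved stays moved. The work goes in short steps, Python scripts to look and compute and a tool call to move; the robot and the scene stay as the last step left them, time stands still between calls to the robot, and variables do not carry over. Pictures are saved under pics/ and viewed, and the job is handed in when it is done.

Besides the shell and the picture viewer there is one more tool, called after "Call:" as name(argument=value, ...), one argument or row to a line, values as JSON. step_arm: Moves the arm, as the interface text tells. Its arguments: {"type":"object","properties":{"steps":{"type":"array"}},"required":["steps"]}

```bash
mkdir -p pics; ls; python3 - <<'E'
from workcell import robot, eyes
import cv2, numpy as np
print(robot.get_obs())
for n in("top","side"):
    im=eyes.grab_frame(n); cv2.imwrite(f"pics/{n}0.png",im)
    i=eyes.camera_info(n); print(n,i)
    for t in ("chute","bracket","jar","tub","disc"):
        print(t,[(np.round(d['extent'],1).tolist(),round(d['confidence'],2)) for d in eyes.find_in(n,t)[:4]])
    for t in ("chute","bracket","back_stop","paddle_root","press_point"):
        print(t,[(np.round(d['pixel'],1).tolist(),round(d['confidence'],2)) for d in eyes.place_of(n,t)[:4]])
E
```

```text
pics
{'time_s': 0.0, 'joint_pos': array([-1.31610856,  0.47777657,  0.02233887,  1.55641755, -0.01150371,
        1.10929416, -0.08310194]), 'joint_vel': array([ 0.00094282, -0.000442  ,  0.00021248, -0.00169787, -0.00282278,
       -0.00125189, -0.00051217]), 'effort': array([-2.44521234e-04, -5.82855606e+01,  1.53439835e+00, -2.72606635e+01,
       -5.43002982e-02,  1.68536481e-02,  1.53752876e-04]), 'tool_pos': array([239.34863412, 630.51189284, 221.7117973 ]), 'orientation': array([ 0.28325654,  1.5521842 , -0.28602875]), 'ft_force': array([-0.21899118, -0.63048264, -0.50437963]), 'moment': array([ 0.01311283, -0.05577586, -0.03850901]), 'finger_gap': 1.003425245511888}
top {'vfov': 53.675899454367865, 'cx': 275.0828800596375, 'cy': 213.926993776722, 'cam_to_world': array([[ 5.37350912e-02,  9.77291738e-01, -2.04971704e-01,
         3.31051222e+02],
       [-9.98552165e-01,  5.20823728e-02, -1.34536569e-02,
         4.99267598e+01],
       [-2.47273504e-03,  2.05397872e-01,  9.78675431e-01,
         9.39017742e+02],
       [ 0.00000000e+00,  0.00000000e+00,  0.00000000e+00,
     
[... 834 characters left out ...]
84948207e-02,  7.71622674e-01,  6.35811600e-01,
         6.06635079e+02],
       [ 0.00000000e+00,  0.00000000e+00,  0.00000000e+00,
         1.00000000e+00]])}
chute [([313.2, 274.4, 140.4, 92.6], 0.94)]
bracket [([358.2, 219.8, 39.2, 37.4], 0.9), ([223.3, 360.6, 38.6, 23.3], 0.7), ([305.0, 282.9, 44.7, 34.9], 0.66)]
jar [([288.2, 188.2, 26.9, 37.4], 0.84)]
tub [([400.6, 347.0, 46.9, 57.3], 0.61), ([311.6, 275.4, 140.6, 90.5], 0.56)]
disc [([309.0, 396.4, 66.6, 47.2], 0.64)]
chute [([327.3, 287.4], 0.7)]
bracket [([221.8, 362.8], 0.74), ([354.0, 220.7], 0.68), ([304.5, 289.2], 0.62)]
back_stop [([364.4, 268.5], 0.97)]
paddle_root [([316.2, 261.8], 0.68)]
press_point [([287.5, 256.0], 0.96)]
```

```bash
python3 - <<'E'
import cv2
a=cv2.imread("pics/top0.png");b=cv2.imread("pics/side0.png")
cv2.imwrite("pics/top0c.png",cv2.resize(a[130:330,190:470],None,fx=2.8,fy=2.8,interpolation=cv2.INTER_CUBIC))
cv2.imwrite("pics/side0c.png",cv2.resize(b[170:420,190:460],None,fx=2.4,fy=2.4,interpolation=cv2.INTER_CUBIC))
E
```

```text
(no output)
```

View pics/top0.png

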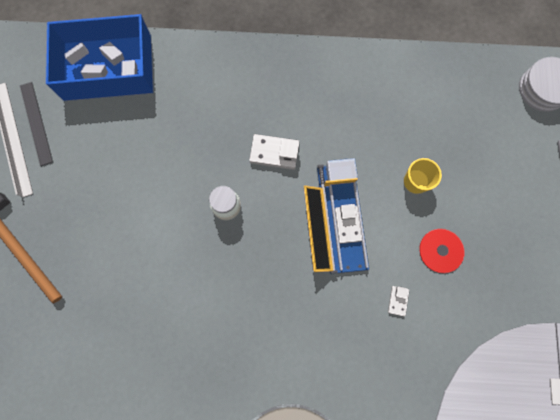

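View pics/top0c.png

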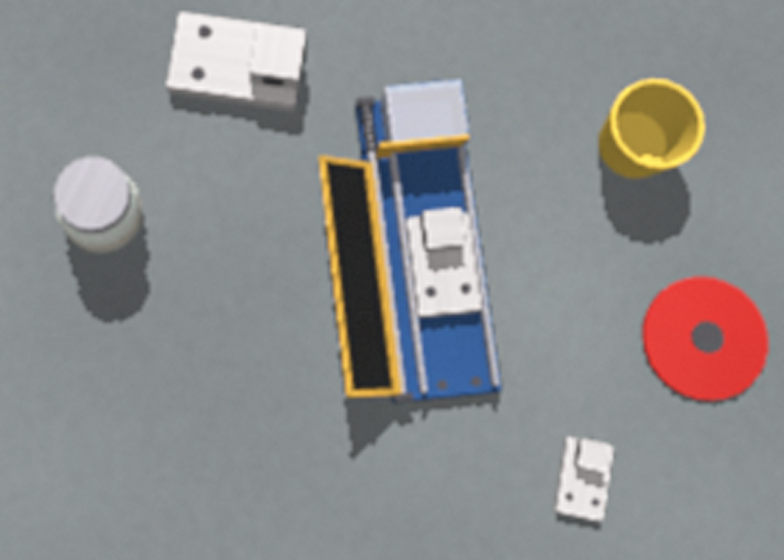

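View pics/side0c.png

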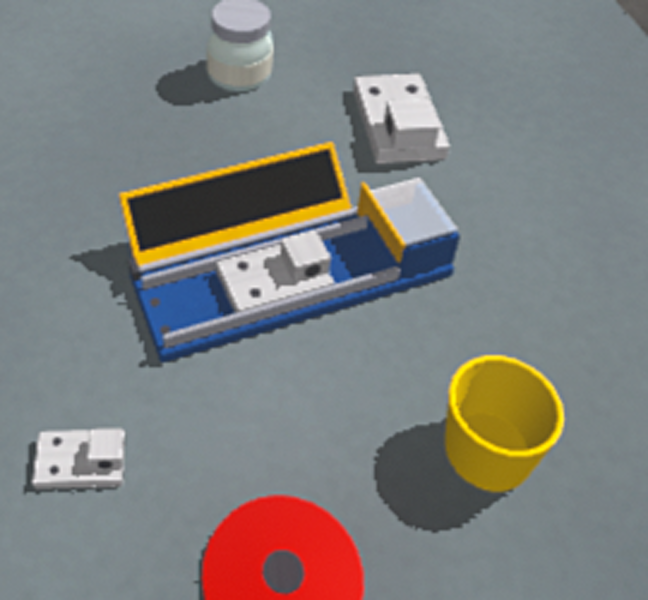

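Candidates for the bracket in the top picture are a large one at (275,152), a middle-sized one in the lane at (348,222), and a small one at (399,300). I choose the one in the lane: the crop shows it lug-first towards the flap, and its size looks right. Next I fit the chute pose.

```bash
cat > h.py <<'E'
from workcell import robot, eyes
import cv2, numpy as np
from scipy.optimize import least_squares
from scipy.spatial.transform import Rotation as R
def proj(n,P):
    i=eyes.camera_info(n); M=np.linalg.inv(i['cam_to_world']); P=np.atleast_2d(P)
    c=P@M[:3,:3].T+M[:3,3]; f=210/np.tan(np.radians(i['vfov'])/2)
    return np.c_[i['cx']+f*c[:,0]/-c[:,2], i['cy']-f*c[:,1]/-c[:,2]]
def ray(n,px,z):
    i=eyes.camera_info(n); M=i['cam_to_world']; f=210/np.tan(np.radians(i['vfov'])/2)
    d=M[:3,:3]@np.array([(px[0]-i['cx'])/f,-(px[1]-i['cy'])/f,-1]); o=M[:3,3]
    return o+d*(z-o[2])/d[2]
def c2w(p,P):
    P=np.atleast_2d(np.array(P,float)); c,s=np.cos(p[2]),np.sin(p[2])
    return np.c_[p[0]+c*P[:,0]-s*P[:,1], p[1]+s*P[:,0]+c*P[:,1], P[:,2]]
E
python3 - <<'E'
from h import *
T=lambda x,y:(x/2.8+190,y/2.8+130)
S=lambda x,y:(x/2.4+190,y/2.4+170)
obs=[("top",(-145,92,57),T(346,396)),("top",(45,92,57),T(320,156)),("top",(-145,-30.5,24),T(498,388)),("top",(-145,28.5,24),T(424,391)),
("side",(-145,92,57),S(122,194)),("side",(45,92,57),S(332,144)),("side",(45,45,16),S(350,210)),("side",(-145,45,16),S(133,268)),
("side",(94,0,12),(364.4,268.5)),("side",(-50,66,39),(287.5,256)),("top",(0,44.5,16),(322.1,207)),("side",(0,44.5,16),(316.2,261.8)),("side",(-145,-28.5,24),S(166,340)),("top",(-50,66,39),(319.9,227.5))]
def res(p): return np.concatenate([proj(n,c2w(p,P))[0]-o for n,P,o in obs])
r=least_squares(res,[500,-50,0.1],loss='soft_l1',x_scale=[1,1,.01])
print(r.x); print(np.round(r.fun.reshape(-1,2),1).tolist())
p=r.x; np.save("p.npy",p)
for n in("top","side"):
    im=cv2.resize(cv2.imread(f"pics/{n}0.png"),None,fx=4,fy=4,interpolation=cv2.INTER_CUBIC)
    def pl(L,c): cv2.polylines(im,[np.int32(proj(n,c2w(p,L))*4+1.5)],True,c,1)
    pl([(-145,45,16),(45,45,16),(45,92,57),(-145,92,57)],(0,0,255))
    pl([(-145,-26.5,24),(50,-26.5,24),(50,26.5,24),(-145,26.5,24)],(0,255,0))
    pl([(-150,-30.5,0),(100,-30.5,0),(100,30,0),(-150,30,0)],(255,0,255))
    pl([(50,-26.5,48),(94,-26.5,48),(94,26.5,48),(50,26.5,48)],(255,255,0))
    x,y=(300,150) if n=="top" else (235,220)
    cv2.imwrite(f"pics/fit_{n}.png",im[y*4:y*4+580,x*4:x*4+700])
E
```

```text
[ 5.53817613e+02 -9.40198942e+01  1.60436258e-01]
[[0.3, 0.2], [-1.2, -0.5], [0.1, -1.9], [-0.1, -0.1], [-2.3, -0.0], [-0.9, -1.3], [-0.4, 0.6], [0.8, 0.9], [2.7, 0.6], [1.4, -1.5], [2.9, -0.1], [-0.7, 1.9], [-1.6, -1.1], [-0.4, 0.2]]
```

View pics/fit_top.png

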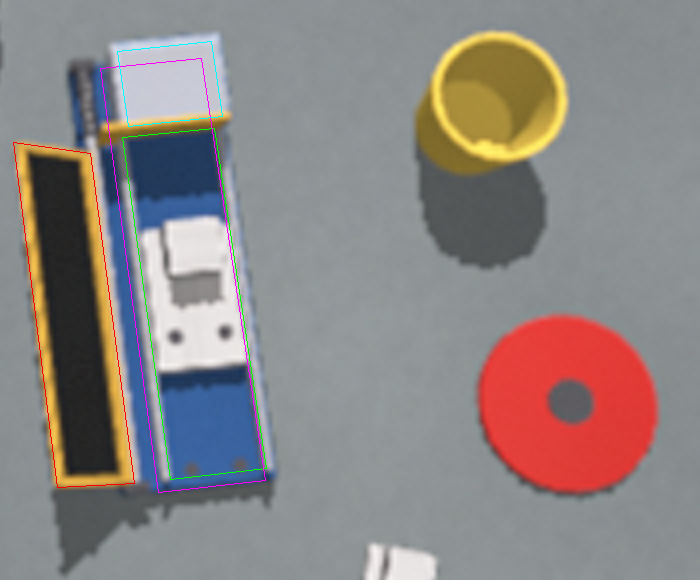

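View pics/fit_side.png

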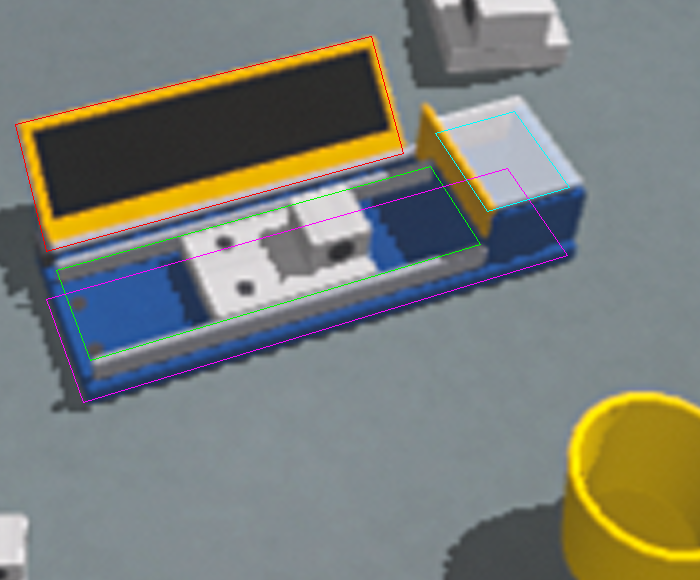

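```bash
cat > rel.py <<'E'
from h import *
def state():
    p=np.load("p.npy"); o=robot.get_obs()
    q=R.from_rotvec(o['orientation']).as_matrix(); c,s=np.cos(p[2]),np.sin(p[2])
    Rc=np.array([[c,-s,0],[s,c,0],[0,0,1]])
    t=Rc.T@(o['tool_pos']-[p[0],p[1],0])
    print("t",o['time_s'],"TCP chute",np.round(t,1),"gap",round(o['finger_gap'],3),"F",np.round(Rc.T@o['ft_force'],1))
    print("tool axes in chute (cols)\n",np.round(Rc.T@q,3)); return p,o,Rc,q,t
E
python3 - <<'E'
from rel import *
p,o,Rc,q,t=state()
y=(Rc.T@q)[:,1]; print("angle of tool y to chute y deg",np.degrees(np.arctan2(y[0],y[1])))
def w2c(w): return Rc.T@(w-[p[0],p[1],0])
for n,px,z,l in [("top",(347.1,223.7),12,"br"),("side",(304.5,289.2),12,"br"),("top",(300+160/4,150+371/4),25,"rearL"),("top",(300+246/4,150+363/4),25,"rearR"),("side",(235+212/4,220+318/4),25,"rearR"),("top",(225,215),0,"jar"),("top",(422,185),0,"tub"),("top",(440.6,250.3),8,"disc")]:
    print(n,l,np.round(w2c(ray(n,px,z)),1))
# targets
for C in [(-115,36,130),(-115,36,17),(4,36,17)]:
    w=c2w(p,C)[0]; print(C,"world",np.round(w,1),"tool shift/50 now",np.round(q.T@(w-o['tool_pos'])/50,2), np.hypot(*w[:2]))
E
```

```text
t 1.1 TCP chute [-194.4  766.   222.7] gap 1.006 F [-0.4  0.8  0.4]
tool axes in chute (cols)
 [[ 0.     0.5    0.866]
 [ 0.     0.866 -0.5  ]
 [-1.     0.    -0.   ]]
angle of tool y to chute y deg 29.97882483500512
top br [-43.2  -0.9  12. ]
side br [-44.4  -4.3  12. ]
top rearL [-86.3  23.4  25. ]
top rearR [-86.9 -24.7  25. ]
side rearR [-86.2 -25.   25. ]
top jar [  9.2 274.4   0. ]
top tub [  31.3 -190.8    0. ]
top disc [-125.3 -202.     8. ]
(-115, 36, 130) world [434.5 -76.9 130. ] tool shift/50 now [  1.85 -11.85   8.67] 441.2873278579774
(-115, 36, 17) world [434.5 -76.9  17. ] tool shift/50 now [  4.11 -11.85   8.67] 441.2873278579774
(4, 36, 17) world [552.  -57.8  17. ] tool shift/50 now [  4.11 -10.66  10.73] 555.0375770354386
```

Call:
step_arm(
  steps=[0, -0.8, 0.6, -1, 0.67, 0, -0.8, 0.6, -1, 0.67, 0, -0.8, 0.6, -1, 0.67, 0, -0.8, 0.6, -1, 0.67, 0, -0.8, 0.5, -1, 0.67, 0, -0.8, 0.4, -1, 0.67, 0, -0.9, 0, 0, 0.67, 0, -0.9, 0, 0, 0.67],
)

```text
time_s: 2.1
tool_pos: [381.4, 279.6, 222.9]
orientation: [-0.126, 1.567, 0.126]
ft_force: [0.9, 0.2, -0.1]
finger_gap: 0.671
```

```bash
python3 -c "
from rel import *
state()"
```

```text
t 2.1 TCP chute [-110.5  396.3  222.9] gap 0.671 F [ 1.  -0.  -0.1]
tool axes in chute (cols)
 [[ 0.  0.  1.]
 [ 0.  1. -0.]
 [-1.  0.  0.]]
```

Call:
step_arm(
  steps=[0, -0.9, 0, 0, 0.67, 0, -0.9, 0, 0, 0.67, 0, -0.9, 0, 0, 0.67, 0, -0.9, 0, 0, 0.67, 0.3, -0.9, 0, 0, 0.67, 0.4, -0.9, 0, 0, 0.67, 0.5, -0.9, 0, 0, 0.67, 0.5, -0.9, 0, 0, 0.67],
)

```text
time_s: 3.1
tool_pos: [439.1, -75.6, 137.4]
orientation: [-0.127, 1.565, 0.127]
ft_force: [0.8, 0.1, 0.9]
finger_gap: 0.667
```

Call:
step_arm(
  steps=[0.5, 0, 0, 0, 0.67, 0, 0, 0, 0, 0.67],
)

```text
time_s: 3.35
tool_pos: [437.3, -74.7, 111.6]
orientation: [-0.126, 1.57, 0.125]
ft_force: [0.2, 0.1, 1.2]
finger_gap: 0.671
```

```bash
python3 -c "
from rel import *
p,o,Rc,q,t=state()
for n in('top','side'):
    im=eyes.grab_frame(n)
    x,y=(250,110) if n=='top' else (200,130)
    cv2.imwrite(f'pics/{n}1.png',cv2.resize(im[y:y+190,x:x+190],None,fx=3,fy=3,interpolation=cv2.INTER_CUBIC))
"
```

```text
t 3.35 TCP chute [-111.9   37.7  111.6] gap 0.671 F [0.2 0.1 1.2]
tool axes in chute (cols)
 [[-0.003  0.001  1.   ]
 [ 0.     1.    -0.001]
 [-1.     0.    -0.003]]
```

View pics/side1.png

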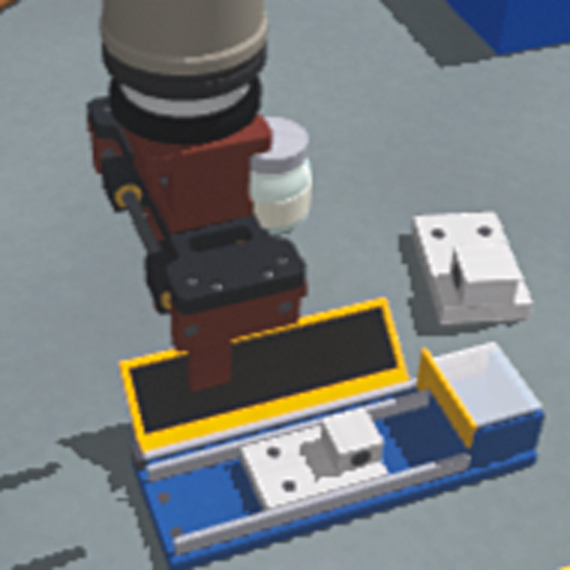

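View pics/top1.png

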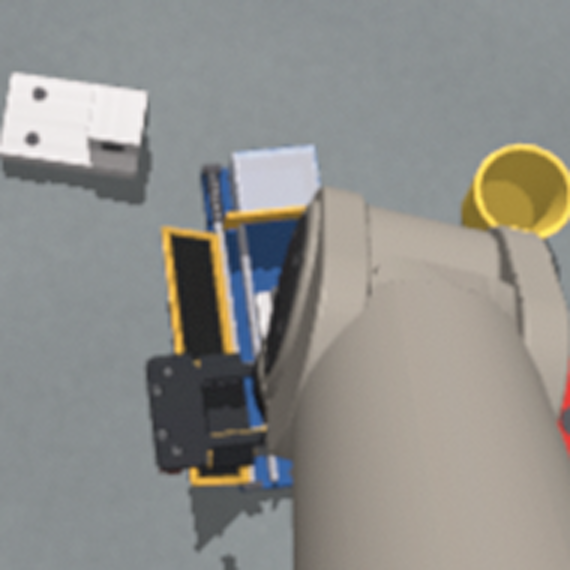

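```bash
python3 -c "
from rel import *
p=np.load('p.npy')
for y in(1.5,74):
  for dy in(-7,7):
    print(y+dy,(proj('side',c2w(p,[[-122,y+dy,111.6],[-102,y+dy,111.6]]))-[200,130])*3)
"
```

```text
-5.5 [[195.85946201 403.98720447]
 [229.46058406 395.09445449]]
8.5 [[188.14774869 386.49485601]
 [221.30896578 377.88170832]]
67 [[158.29931638 318.79016345]
 [189.7381285  311.21754546]]
81 [[151.67530048 303.76502059]
 [182.72761677 296.41433034]]
```

Call:
step_arm(
  steps=[0.5, -0.04, 0, 0, 0.67, 0.5, 0, 0, 0, 0.67, 0.3, 0, 0, 0, 0.67, 0.3, 0, 0, 0, 0.67, 0.2, 0, 0, 0, 0.67, 0, 0, 0, 0, 0.67],
)

```text
time_s: 4.2
tool_pos: [439.5, -75.8, 22.7]
orientation: [-0.126, 1.566, 0.127]
ft_force: [0.7, 1.7, 5.1]
finger_gap: 0.669
```

```bash
python3 -c "
from rel import *
p,o,Rc,q,t=state()
for n in('side',):
    im=eyes.grab_frame(n)
    x,y=(200,190) 
    cv2.imwrite(f'pics/{n}2.png',cv2.resize(im[y:y+140,x:x+190],None,fx=4,fy=4,interpolation=cv2.INTER_CUBIC))
"
```

```text
t 4.2 TCP chute [-109.9   36.2   22.7] gap 0.669 F [1.  1.6 5.1]
tool axes in chute (cols)
 [[ 0.001 -0.001  1.   ]
 [ 0.     1.     0.001]
 [-1.     0.     0.001]]
```

View pics/side2.png

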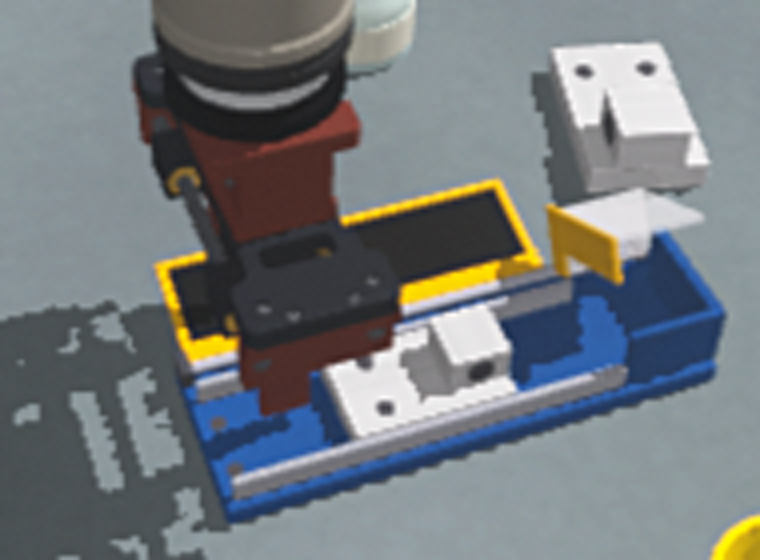

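Side picture: the flap is swung open (lip at 590,245 in the crop), one finger is in the lane behind the bracket (285,395), and the other is on the paddle. I lower slightly, then push.

Call:
step_arm(
  steps=[0.1, 0, 0, 0, 0.67, 0, 0, 0, 0, 0.67, 0, 0, 0.15, 0, 0.67, 0, 0, 0.15, 0, 0.67, 0, 0, 0.15, 0, 0.67, 0, 0, 0.15, 0, 0.67, 0, 0, 0.15, 0, 0.67, 0, 0, 0, 0, 0.67],
)

```text
time_s: 5.25
tool_pos: [473.1, -71.0, 17.5]
orientation: [-0.126, 1.572, 0.126]
ft_force: [-5.8, -0.5, 4.3]
finger_gap: 0.671
```

```bash
cat > look.py <<'E'
import sys
from rel import *
p,o,Rc,q,t=state()
im=eyes.grab_frame('side'); x,y=(200,190)
cv2.imwrite(f'pics/side{sys.argv[1]}.png',cv2.resize(im[y:y+140,x:x+190],None,fx=4,fy=4,interpolation=cv2.INTER_CUBIC))
E
python3 look.py 3
```

```text
t 5.25 TCP chute [-76.   35.6  17.5] gap 0.671 F [-5.8  0.4  4.3]
tool axes in chute (cols)
 [[-0.005  0.     1.   ]
 [ 0.001  1.    -0.   ]
 [-1.     0.001 -0.005]]
```

View pics/side3.png

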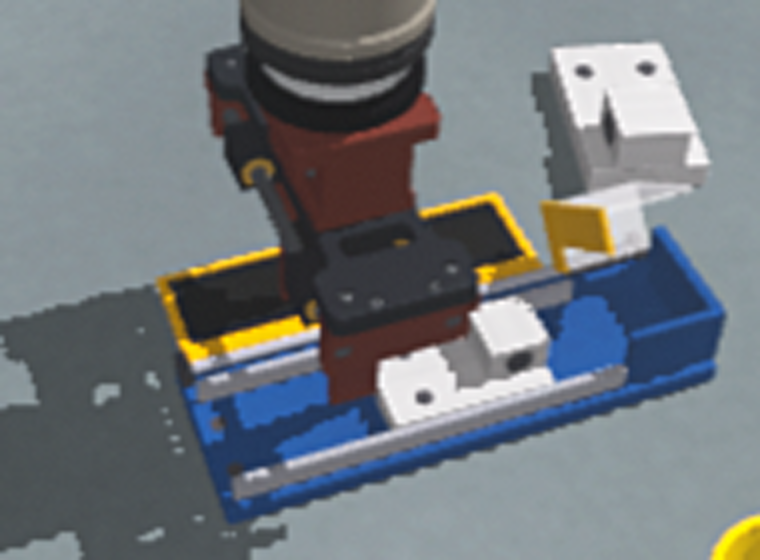

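Call:
step_arm(
  steps=[0, 0, 0.15, 0, 0.67, 0, 0, 0.15, 0, 0.67, 0, 0, 0.15, 0, 0.67, 0, 0, 0.15, 0, 0.67, 0, 0, 0.15, 0, 0.67, 0, 0, 0.15, 0, 0.67, 0, 0, 0.15, 0, 0.67, 0, 0, 0.15, 0, 0.67],
)

```text
time_s: 6.3
tool_pos: [531.6, -61.7, 17.3]
orientation: [-0.126, 1.574, 0.126]
ft_force: [-6.8, -2.0, 6.1]
finger_gap: 0.671
```

```bash
python3 look.py 4
```

```text
t 6.3 TCP chute [-16.8  35.4  17.3] gap 0.671 F [-7.  -0.9  6.1]
tool axes in chute (cols)
 [[-0.007  0.001  1.   ]
 [ 0.001  1.    -0.001]
 [-1.     0.001 -0.007]]
```

View pics/side4.png

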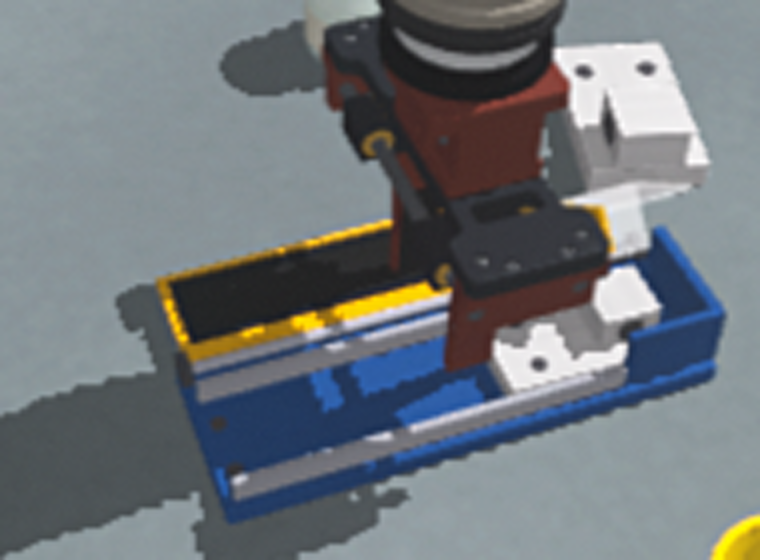

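Call:
step_arm(
  steps=[0, 0, 0.1, 0, 0.67, 0, 0, 0.1, 0, 0.67, 0, 0, 0.08, 0, 0.67, 0, 0, 0, 0, 0.67],
)

```text
time_s: 6.85
tool_pos: [546.2, -59.5, 17.5]
orientation: [-0.126, 1.572, 0.126]
ft_force: [-5.5, -1.1, 5.4]
finger_gap: 0.669
```

Call:
step_arm(
  steps=[0, 0, 0.05, 0, 0.67, 0, 0, 0, 0, 0.67],
)

```text
time_s: 7.1
tool_pos: [547.7, -59.3, 17.4]
orientation: [-0.126, 1.574, 0.126]
ft_force: [-7.2, -2.1, 7.4]
finger_gap: 0.669
```

Call:
step_arm(
  steps=[0, 0, 0.04, 0, 0.67, 0, 0, 0, 0, 0.67],
)

```text
time_s: 7.35
tool_pos: [549.7, -58.9, 17.4]
orientation: [-0.126, 1.574, 0.126]
ft_force: [-7.2, -2.2, 5.9]
finger_gap: 0.671
```

```bash
python3 look.py 5
```

```text
t 7.35 TCP chute [ 1.5 35.3 17.4] gap 0.671 F [-7.4 -1.   5.9]
tool axes in chute (cols)
 [[-0.007  0.001  1.   ]
 [ 0.     1.    -0.001]
 [-1.     0.    -0.007]]
```

View pics/side5.png

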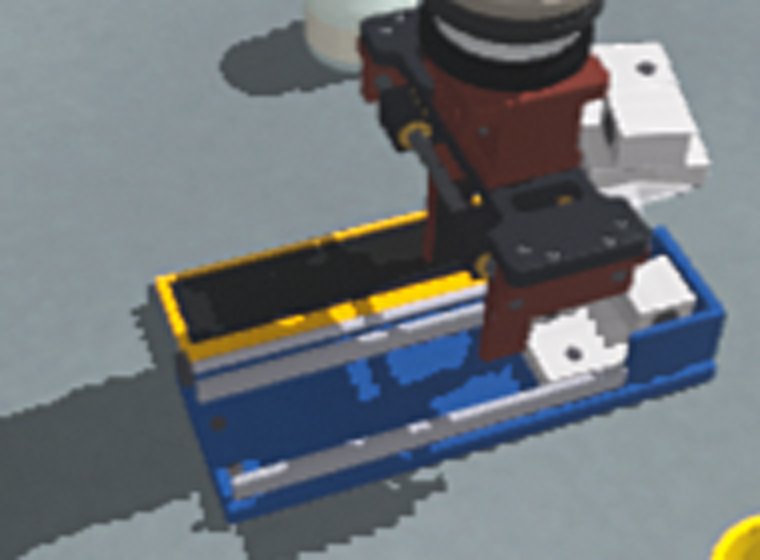

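Not at the stop yet: the force is still only sliding friction. I continue in small steps.

Call:
step_arm(
  steps=[0, 0, 0.04, 0, 0.67, 0, 0, 0, 0, 0.67],
)

```text
time_s: 7.65
tool_pos: [551.5, -58.7, 17.4]
orientation: [-0.125, 1.574, 0.125]
ft_force: [-7.8, -1.0, 6.8]
finger_gap: 0.674
```

Call:
step_arm(
  steps=[0, 0, 0.04, 0, 0.67, 0, 0, 0, 0, 0.67],
)

```text
time_s: 7.9
tool_pos: [551.6, -58.7, 17.3]
orientation: [-0.124, 1.578, 0.125]
ft_force: [-12.3, -2.5, 12.4]
finger_gap: 0.667
```

Call:
step_arm(
  steps=[0, 0, 0.04, 0, 0.67, 0, 0, 0, 0, 0.67],
)

```text
time_s: 8.15
tool_pos: [551.8, -58.7, 17.1]
orientation: [-0.123, 1.581, 0.125]
ft_force: [-16.6, -1.6, 15.6]
finger_gap: 0.671
```

```bash
python3 look.py 6; python3 - <<'E'
from h import *
p=np.load('p.npy')
im=cv2.imread('pics/side6.png')
for L in ([(64,-15,44),(94,-15,44),(94,15,44),(64,15,44)],):
    cv2.polylines(im,[np.int32((proj('side',c2w(p,L))-[200,190])*4+1.5)],True,(0,0,255),1)
cv2.imwrite('pics/side6b.png',im)
E
```

```text
t 8.15 TCP chute [ 3.7 35.2 17.1] gap 0.671 F [-16.7   1.1  15.6]
tool axes in chute (cols)
 [[-0.013  0.003  1.   ]
 [ 0.002  1.    -0.003]
 [-1.     0.002 -0.013]]
```

View pics/side6b.png

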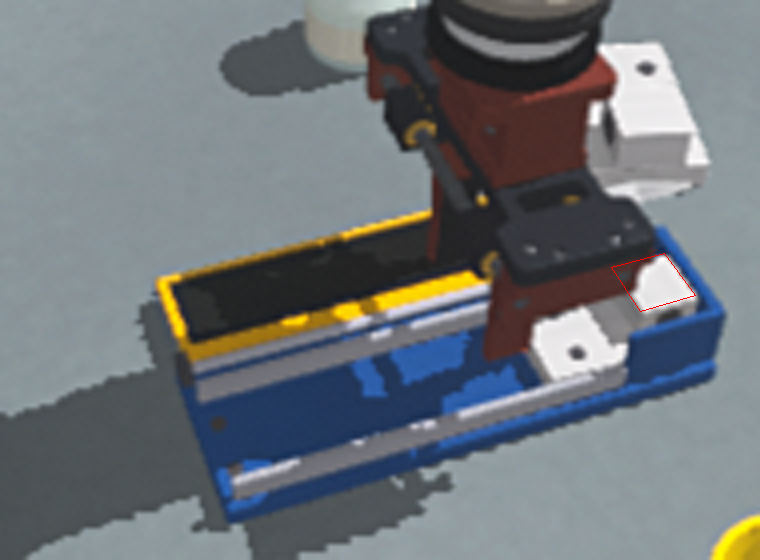

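At the stop: the force has risen with no motion, and the lug top matches the home outline. I back off, then lift.

Call:
step_arm(
  steps=[0, 0, -0.2, 0, 0.67, 0, 0, -0.3, 0, 0.67, -0.2, 0, -0.2, 0, 0.67, -0.3, 0, -0.2, 0, 0.67, -0.4, 0, -0.2, 0, 0.67, -0.8, 0, -0.2, 0, 0.67, -0.8, 0, -0.2, 0, 0.67, -0.8, 0, -0.2, 0, 0.67],
)

```text
time_s: 9.2
tool_pos: [473.5, -70.5, 184.1]
orientation: [-0.126, 1.569, 0.126]
ft_force: [0.6, 0.0, -0.3]
finger_gap: 0.67
```

Call:
step_arm(
  steps=[-0.5, 0.9, -0.5, 0, 0.67, 0, 0.9, -0.5, 0, 0.67, 0, 0.9, 0, 0, 0.67, 0, 0.9, 0, 0, 0.67, 0, 0.9, 0, 0, 0.67, 0, 0, 0, 0, 0.67, 0, 0, 0, 0, 0.67],
)

```text
time_s: 10.07
tool_pos: [389.4, 142.6, 207.7]
orientation: [-0.127, 1.568, 0.125]
ft_force: [0.2, -0.3, 0.2]
finger_gap: 0.669
```

```bash
python3 - <<'E'
from rel import *
p,o,Rc,q,t=state()
a=[]
for n,x,y in(('side',230,210),('top',290,140)):
    im=eyes.grab_frame(n)
    im=cv2.resize(im[y:y+140,x:x+98],None,fx=4,fy=4,interpolation=cv2.INTER_CUBIC)
    for L in ([(64,-15,44),(94,-15,44),(94,15,44),(64,15,44)],[(14,-25,25),(54,-25,25),(54,25,25),(14,25,25)]):
        cv2.polylines(im,[np.int32((proj(n,c2w(p,L))-[x,y])*4+1.5)],True,(0,0,255),1)
    a.append(im)
    print([(np.round(Rc.T@(ray(n,d['pixel'],12)-[p[0],p[1],0]),1).tolist(),round(d['confidence'],2)) for d in eyes.place_of(n,'bracket')])
    for t in('jar','tub','disc'): print(t,[np.round(d['extent'],1).tolist() for d in eyes.find_in(n,t)[:1]])
cv2.imwrite('pics/end.png',np.hstack(a))
E
```

```text
t 10.075 TCP chute [-124.5  259.9  207.7] gap 0.669 F [ 0.2 -0.3  0.2]
tool axes in chute (cols)
 [[-0.001 -0.     1.   ]
 [-0.001  1.     0.   ]
 [-1.    -0.001 -0.001]]
[([145.7, 134.4, 12.0], 0.8), ([55.5, -6.8, 12.0], 0.69), ([-223.9, -94.5, 12.0], 0.67)]
jar [[289.9, 187.4, 25.1, 38.1]]
tub [[400.5, 347.0, 49.6, 59.3]]
disc [[309.0, 398.1, 69.2, 42.7]]
[([150.0, 145.9, 12.0], 0.91), ([51.4, -6.0, 12.0], 0.88), ([-220.3, -95.6, 12.0], 0.61)]
jar [[228.6, 202.1, 23.4, 33.2]]
tub [[423.1, 175.6, 36.3, 37.3]]
disc []
```

View pics/end.png

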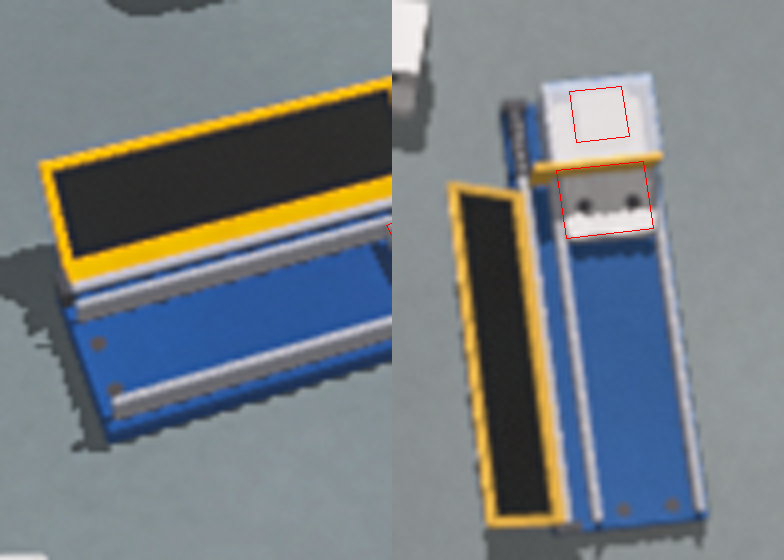

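```bash
python3 -c "
from workcell import robot
print(robot.sign_off())"
```

```text
the job is handed in; nothing more can be done
None
```

I pressed the paddle down with one fingertip and pushed the middle-sized bracket along the lane with the other until it stopped against the back stop. Then I backed off, lifted clear and handed in at about 10 s. No verdict is reported.

**At the stop:** The tool stopped at chute x = 3.7 mm (4 mm expected). The push force rose from about 7 to 17 N with no further motion.

**Last pictures:**
- In the top view the flap is shut, the bracket's rear edge is on its home outline (x about 14 mm), and the lug is behind the lip.
- My last side crop cut off the pocket, so that check comes from the top view.
- The jar and tub are within about 3 px of where they started in both views.
- The disc was detected only in the side view, within about 2 px, and missed in the top one.

**Disagreement:** The networks placed the bracket origin at x = 51 to 56 mm, which is fine. They gave y as about -6 to -7 mm, but the lane walls allow only ±1.5 mm, so I took that as an error from the flap partly covering it.

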